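Hold the soak tank lid open with its lever

ROBOT

A 6-joint arm with a two-finger parallel gripper is mounted at the origin on the work surface. World frame = base frame: x ahead of the robot, y to its left, z up, the work surface at z = 0. Lengths are in m, angles in rad, forces in N, time in s.
With the tool pointing down it reaches from about 0.35 to 0.975 m from the base axis. Payload 4.9 kg.
Tool frame: the origin (TCP) lies on the centre line of the jaws, within the pads' length; the fingertips stand manip.tcp_to_tips ahead of it and the grasp point (between the pads) is the TCP (manip.tcp_to_tips is the distance from the TCP to the fingertips, in m); y points along the fingers, z is the direction in which the jaws open and shut, and the axes are right-handed (so a half turn about y gives the same grasp; the last joint's range is limited). The gripper opens to 85 mm and grips with 20 to 120 N. Pads are 22 mm wide; open, the fingers measure 114 mm over their backs; the gripper's body (76 mm by 85 mm) begins 54 mm behind the grasp point. The pads swing forward as they close: fully open they stand 13 mm farther back than shut.
Start: joints at [1.12, 0.053, 1.613, -0, 1.476, -0.119], TCP at [0.204, 0.591, 0.25] pointing down, gripper open.
Joint ranges: [-3.01, 3.01], [-1.01, 2.22], [0.06, 2.58], [-1.02, 4.17], [0.09, 2.62], [-3.14, 3.14]. Speed limits (rad/s): [2.57, 2.57, 3.14, 3.14, 3.14, 3.14].

INTERFACE

Orientations are given as a unit quaternion [w, x, y, z].
In Python, from plant import manip gives the robot as it stands.
- The arm moves only by the tool apply_moves, never from a script. Its argument "moves" is a list of rows, each a list of 7 numbers: the gripper's target within -1 to 1 (shut at 1, half-way at 0, fully open at -1), then the shift along the tool's x, y, z in mm, then the turn, a rotation vector about the tool's x, y, z in degrees. A call has 1 to 20 rows; each row shifts and turns the commanded pose from where the row before left it, along the tool's axes as they then stand; what a row does not reach is not made up. A row lasts 1/10 s, in which the tool goes at most 50 mm and 8.59 degrees, less where a joint would pass 70% of its speed; a pose out of reach is approached as far as the arm can. A call with a gripper value outside its range is refused whole. The fingers move at their own pace and stop on an object; the grip force is fixed at half the most. Time passes only in rows, so rows that do not move let the fingers close. It gives the time, the measured TCP pose, the force and the opening at its end, in the units of the state.
- manip.state(): the state, without advancing time (a new reading comes with each control period).
- manip.grab_frame(name): name is "side" or "top" or "wrist"; returns the picture (480x640x3 uint8, blue, green, red); there is no depth.
- manip.calibration(name): a dict with "mtx" (3x3 intrinsics, pixels), "T" (4x4, takes a point from camera to world coordinates); the wrist camera has in their place "T_tool_cam" (4x4, takes a point from camera to tool coordinates, whose origin is the TCP and whose axes are the tool frame's). Camera axes: x right, y down, z forward; pixel columns grow to the right and rows downward; lengths in m; the calibration is good to about 2 mm. The wrist camera is an equidistant fisheye: a pixel r from the principal point sees the ray r / f radians off the axis. A picture is of the moment at which its call begins: read the wrist's pose just before it. calibration takes no time and is no camera call.
- manip.job_done(): hands the job in, once; it reports no verdict.
The state is a dict: "time": time; "joint_pos": joint angles; "joint_vel": joint speeds; "joint_efforts": joint torques, N m; "tool_pos": TCP position; "tool_rot": TCP orientation; "contact_force": force on the tool from outside, world axes, zero at the start; "ft_torque": the same for the moment, N m; "gripper_width": opening from 0.0 (shut) to 1.0 (fully open).
Only numpy, scipy, OpenCV 4.12 (cv2) and the standard library are available. Lean on these libraries where they do the work, as an engineer would, in place of code of your own. Each camera call takes 0.05 s, during which the arm holds its last target. There are 200 camera calls.

TASK

Open the heavy lid of the soak tank for a workmate: push the upright pin to swing the safety stop fully out from under the lever, then press the lever's long end down until it lies on its rubber stop, so that its short end raises the lid. Finish while holding the lever down with the lid open. Only push and press: do not touch the lid, do not lift the lever out of its cheeks, and leave the tools and parts on the bench alone.

Things in the scene. Friction and masses are not known exactly. Their poses are not given: they have to be found in the camera images.
- frame: Fixed steel lifter frame. Origin: on the bench straight below the lever's pivot; +x runs along the lever to the tank, -x to its long end, z up. Two slotted cheeks (50 x 16 mm, 106 mm high) at x 0, y +-36 mm carry the lever. Rubber stop (32 mm across, top 23 mm high) at x -235 mm catches the long end. Soak tank: x 105 to 235, y -110 to 110 mm.
- lever: Loose dark steel lever, 0.9 kg, bar 22 x 18 mm; cross pin (100 mm long) lies in the cheeks' open slots. Origin: pin axis, 90 mm up; axes parallel to the frame's at rest, though the bar slopes 0.25 rad: long end (270 mm) up, short end (90 mm) under the lid's lip. Pressed, it turns 0.5 rad until it lies on the rubber stop. Takes 3 to 10 N at the pad; rises again if let go.
- pad (a point): Centre of the top face of the flat steel pad (60 mm along the bar x 50 mm wide x 10 mm) on the lever's long end, where it is pressed. Frame coordinates at rest about x -233, y 0, z 167 mm; with the lever down on its stop about x -241, y 0, z 53 mm.
- stop (a joint): Safety stop: a flat steel arm swivelling about an upright post. rad, 0: inner arm (75 mm long, 16 x 16 mm) lies straight across beneath the lever and blocks it; grows anticlockwise seen from above, to 1.45 at its end stop, where the inner arm lies beside the lever. It stays where it is left (friction, about 1 to 2 N at the pin).
- post (a point): On the safety stop's swivel axis, top of the hub (28 mm across), at frame x -100, y -55, z 87 mm.
- pin_top (a point): Top centre of the upright round pin (16 mm across) on the end of the stop's tail, 65 mm from the swivel axis on the side away from the lever. The pin stands from 69 to 119 mm above the bench; the tail (16 x 16 mm) it stands on is at 69 to 85 mm. At stop = 0 it is at frame x -100, y -120 mm; as the stop value grows it swings towards the tank and then in beside the lever.
- lid (a joint): Heavy steel tank lid (about 4 kg, 169 x 240 x 14 mm), rad: 0 shut, grows as its lip by the lever rises; about 0.27 with the lever on its stop. It falls shut by its weight.
- lid_lip (a point): Middle of the lid's free edge (top edge) over the lever's short end; shut at frame x 66, y 0, z 91 mm.
- socket_a: Bystander, to be left alone: a chrome socket 34 mm across, 65 mm tall, loose on the bench. Origin: its underside.
- socket_b: Bystander, to be left alone: a chrome socket 28 mm across, 40 mm tall, loose on the bench. Origin: its underside.
- socket_c: Bystander, to be left alone: a chrome socket 30 mm across, 50 mm tall, loose on the bench. Origin: its underside.
- wrench: Bystander, to be left alone: a flat wrench, loose on the bench. Origin: its underside.
- driver: Bystander, to be left alone: a screwdriver, loose on the bench. Origin: its underside.
- jar: Bystander, to be left alone: a closed jar 70 mm across, 70 mm tall, loose on the bench. Origin: its underside.
- bearing: Bystander, to be left alone: a ring bearing 60 mm across, 16 mm tall, loose on the bench. Origin: its underside.

How it is judged:
By the outcome, as a careful person would: the job done as asked, in the order asked, and still so for the second after the job is handed in, while the arm keeps its last pose, push and grip.
It also fails if it takes over 48 s, if anything falls off the work surface, if the arm or the gripper's body presses on something with over 40 N, if the wrist force passes 120 N, or if a joint passes its speed limit or range.

## Working session

There is one attempt and no reset: what is moved stays moved. The work goes in short steps, Python scripts to look and compute and a tool call to move; the robot and the scene stay as the last step left them, time stands still between calls to the robot, and variables do not carry over. Pictures are saved under pics/ and viewed, about 8 in all and at most 12, crops included, and the job is handed in when it is done.

Besides the shell and the picture viewer there is one more tool, called after "Request:" in YAML: its name, and indented under it one key for each argument. apply_moves: Moves the arm, as the interface text tells. Its arguments: {"type":"object","properties":{"moves":{"type":"array","items":{"type":"array","items":{"type":"number"}}}},"required":["moves"]}

```bash
ls; mkdir -p pics; python3 - <<'E'
from plant import manip
import cv2
for n in("side","top"):
    cv2.imwrite(f"pics/{n}0.png",manip.grab_frame(n)); c=manip.calibration(n); print(n,c["mtx"].round(1).tolist(),c["T"].round(4).tolist())
print(manip.tcp_to_tips,manip.state())
E
```

```text
pics
side [[608.3, 0.0, 312.9], [0.0, 608.3, 242.8], [0.0, 0.0, 1.0]] [[0.9921, -0.091, 0.0862, 0.4103], [-0.1253, -0.7287, 0.6733, -1.0844], [0.0015, -0.6788, -0.7344, 1.2489], [0.0, 0.0, 0.0, 1.0]]
top [[546.3, 0.0, 316.6], [0.0, 546.3, 250.7], [0.0, 0.0, 1.0]] [[-0.0028, -0.9901, 0.1401, 0.3557], [-1.0, 0.0027, -0.0011, -0.0543], [0.0007, -0.1401, -0.9901, 1.4494], [0.0, 0.0, 0.0, 1.0]]
0.019 {'time': 0.1, 'joint_pos': array([ 1.11998969e+00,  5.33214372e-02,  1.61414692e+00,  7.12341869e-06,
        1.47597209e+00, -1.19031010e-01]), 'joint_vel': array([ 0.00113972, -0.00122655, -0.00339447,  0.00073391, -0.00433743,
        0.00055983]), 'joint_efforts': array([ 4.62145017e-04, -3.94901562e+01, -3.71363282e+01, -9.20592038e-05,
        3.87464082e-03, -1.56301434e-05]), 'tool_pos': array([0.20336594, 0.59044203, 0.24917277]), 'tool_rot': array([-0.69677313,  0.69802563, -0.11694937,  0.1165773 ]), 'contact_force': array([-0.74123101, -0.15589676, -0.40279226]), 'ft_torque': array([ 0.04523733, -0.03679725, -0.0038566 ]), 'gripper_width': 0.9993048944410952}
```

View pics/top0.png

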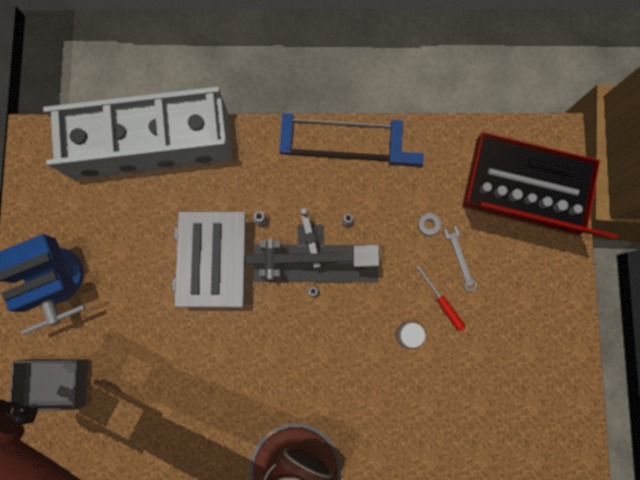

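View pics/side0.png

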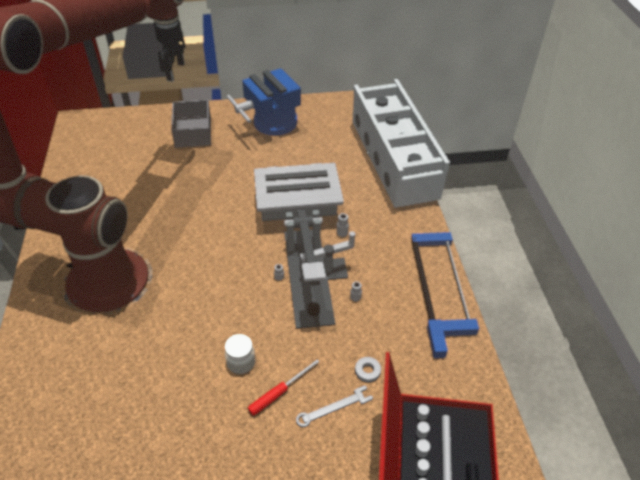

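The top view shows the tank at about (210,258), the lever running right to its pad at (366,256), and the stop arm from the pin at about (304,212) to (317,265). The sockets are at (260,217), (348,219) and (313,292). The side view shows the pad at (314,270) and the pin at about (351,238).

```bash
python3 - <<'E'
import cv2,numpy as np
a=cv2.imread("pics/top0.png")[195:305,165:390]; b=cv2.imread("pics/side0.png")[155:335,240:380]
a=cv2.resize(a,None,fx=3.5,fy=3.5,interpolation=2); cv2.imwrite("pics/tc.png",a)
b=cv2.resize(b,None,fx=3.3,fy=3.3,interpolation=2); cv2.imwrite("pics/sc.png",b)
E
```

```text
(no output)
```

View pics/tc.png

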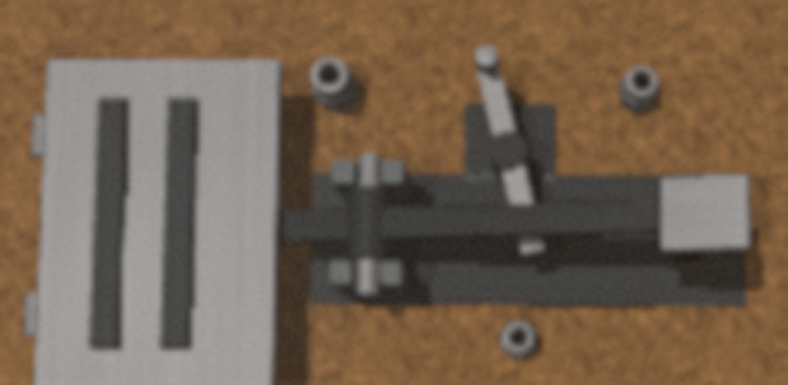

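View pics/sc.png

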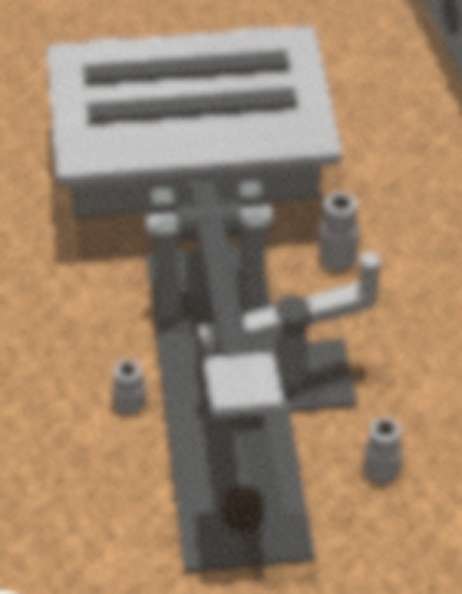

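Crops (zoom 3.5 and 3.3):
- **Top crop:** pin top at (486,54), hub at (512,152), pad centre at (705,213), cross pin ends at (368,155) and (368,292), sockets at (330,73), (641,80) and (519,337).
- **Side crop:** pin top at (370,260), hub at (293,311), pad centre at (243,381).

```bash
cat >h.py <<'E'
import numpy as np
from plant import manip
from scipy.spatial.transform import Rotation as R
def ray(n,px):
    c=manip.calibration(n); d=c["T"][:3,:3]@np.linalg.inv(c["mtx"])@[*px,1]; return c["T"][:3,3],d
def plane(n,px,z):
    o,d=ray(n,px); return o+d*(z-o[2])/d[2]
def tri(p,q):
    A=[];b=[]
    for n,x in(("top",p),("side",q)):
        o,d=ray(n,x); d=d/np.linalg.norm(d); P=np.eye(3)-np.outer(d,d); A.append(P);b.append(P@o)
    return np.linalg.lstsq(np.vstack(A),np.hstack(b),rcond=None)[0]
def rot():
    q=manip.state()["tool_rot"]; return R.from_quat(q,scalar_first=True).as_matrix()
E
python3 - <<'E'
from h import *
t=lambda x,y:(x/3.5+165-.35,y/3.5+195-.35); s=lambda x,y:(x/3.3+240-.35,y/3.3+155-.35)
for n,a,b,z in(("pin",(486,54),(370,260),.119),("hub",(512,152),(293,311),.087),("pad",(705,213),(243,381),.167)):
    print(n,tri(t(*a),s(*b)).round(4),plane("top",t(*a),z).round(4),plane("side",s(*b),z).round(4))
print("cheekpin",plane("top",t(368,155),.09+.006),plane("top",t(368,292),.096))
for n,p,z in(("a",(330,73),.065),("c?",(641,80),.05),("b",(519,337),.04)):print(n,plane("top",t(*p),z))
print(rot().round(3))
E
```

```text
pin [ 0.6472 -0.0233  0.1136] [ 0.646  -0.0234  0.119 ] [ 0.6461 -0.0284  0.119 ]
hub [ 0.583  -0.0414  0.0824] [ 0.5807 -0.0415  0.087 ] [ 0.5839 -0.0453  0.087 ]
pad [ 0.5271 -0.1733  0.1609] [ 0.5253 -0.1728  0.167 ] [ 0.5275 -0.1784  0.167 ]
cheekpin [0.57732302 0.06165053 0.096     ] [0.47880943 0.06074119 0.096     ]
a [0.64377586 0.09291074 0.065     ]
c? [ 0.64096749 -0.13742462  0.05      ]
b [ 0.45035343 -0.04605118  0.04      ]
[[ 0.945 -0.001  0.326]
 [-0.326 -0.002  0.945]
 [-0.    -1.    -0.002]]
```

Request:
apply_moves:
  moves:
    - [1,0,-17,0,0,-6.34,0]
    - [1,0,-17,0,0,-6.34,0]
    - [1,0,-17,0,0,-6.34,0]
    - [1,27.6,0,-41.2,0,0,0]
    - [1,27.6,0,-41.2,0,0,0]
    - [1,27.6,0,-41.2,0,0,0]
    - [1,27.6,0,-41.2,0,0,0]
    - [1,27.6,0,-41.2,0,0,0]
    - [1,27.6,0,-41.2,0,0,0]
    - [1,27.6,0,-41.2,0,0,0]
    - [1,27.6,0,-41.2,0,0,0]
    - [1,27.6,0,-41.2,0,0,0]
    - [1,27.6,0,-41.2,0,0,0]
    - [1,27.6,0,-41.2,0,0,0]
    - [1,27.6,0,-41.2,0,0,0]
    - [1,27.6,0,-41.2,0,0,0]
    - [1,27.6,0,-41.2,0,0,0]
    - [1,27.6,0,-41.2,0,0,0]
    - [1,27.6,0,-41.2,0,0,0]
    - [1,0,0,0,0,0,0]

```text
time: 2.1
tool_pos: [0.6467, -0.0732, 0.299]
tool_rot: [-0.707, 0.707, -0.003, 0.001]
contact_force: [-0.1, 0.9, 0.2]
gripper_width: -0.001
```

Request:
apply_moves:
  moves:
    - [1,0,40,0,0,0,0]
    - [1,0,40,0,0,0,0]
    - [1,0,40,0,0,0,0]
    - [1,0,30,0,0,0,0]
    - [1,0,20,0,0,0,0]
    - [1,0,10,0,0,0,0]
    - [1,0,0,0,0,0,0]

```text
time: 2.8
tool_pos: [0.644, -0.0676, 0.1193]
tool_rot: [0.707, -0.707, 0.001, 0.001]
contact_force: [0.2, -0.6, -0.0]
gripper_width: 0.002
```

```bash
python3 - <<'E'
from h import *
import cv2
print(manip.state()["tool_pos"])
a=cv2.resize(manip.grab_frame("top")[185:305,225:390],None,fx=3,fy=3,interpolation=2)
b=cv2.resize(manip.grab_frame("side")[165:335,240:400],None,fx=2.2,fy=2.2,interpolation=2)[:360]
a=cv2.copyMakeBorder(a,0,b.shape[0]-a.shape[0] if b.shape[0]>a.shape[0] else 0,0,0,0); b=cv2.copyMakeBorder(b,0,a.shape[0]-b.shape[0],0,0,0)
cv2.imwrite("pics/p5.png",np.hstack([a,b])[:, :800])
E
```

```text
[ 0.64396203 -0.06756522  0.11930152]
```

View pics/p5.png

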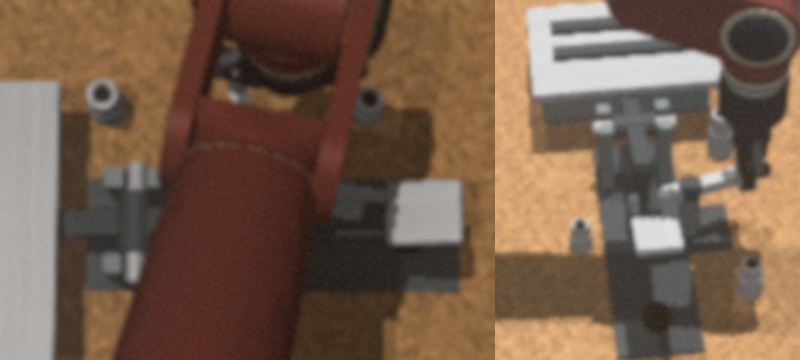

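The fingers stand just short of the pin, and their tips are clear of the tail. Next I push along the arc.

Request:
apply_moves:
  moves:
    - [1,4,0,11,0,0,0]
    - [1,4,0,10,0,0,0]
    - [1,0,0,8,0,0,0]
    - [1,0,0,8,0,0,0]
    - [1,-1,0,6,0,0,0]
    - [1,-2,0,7,0,0,0]
    - [1,-4,0,8,0,0,0]
    - [1,-4,0,7,0,0,0]
    - [1,-8,0,6,0,0,0]
    - [1,-8,0,6,0,0,0]
    - [1,-8,0,5,0,0,0]
    - [1,-5,0,3,0,0,0]
    - [1,0,0,0,0,0,0]

```text
time: 4.2
tool_pos: [0.6123, 0.0175, 0.1212]
tool_rot: [0.707, -0.707, 0.0, 0.0]
contact_force: [0.2, 0.8, -0.4]
gripper_width: 0.002
```

Request:
apply_moves:
  moves:
    - [1,-3,0,0,0,0,0]
    - [1,0,0,0,0,0,0]

```text
time: 4.4
tool_pos: [0.6107, 0.017, 0.1215]
tool_rot: [0.707, -0.707, -0.001, -0.001]
contact_force: [2.4, 1.1, -1.1]
gripper_width: 0.004
```

Request:
apply_moves:
  moves:
    - [1,-3,0,0,0,0,0]
    - [1,0,0,0,0,0,0]

```text
time: 4.6
tool_pos: [0.6102, 0.017, 0.1218]
tool_rot: [0.707, -0.707, -0.003, -0.003]
contact_force: [12.1, 1.7, -6.3]
gripper_width: -0.0
```

Request:
apply_moves:
  moves:
    - [1,-3,0,0,0,0,0]
    - [1,0,0,0,0,0,0]

```text
time: 4.8
tool_pos: [0.6097, 0.0169, 0.1221]
tool_rot: [0.707, -0.707, -0.005, -0.006]
contact_force: [22.3, 2.1, -12.6]
gripper_width: -0.001
```

Request:
apply_moves:
  moves:
    - [1,-2,0,0,0,0,0]
    - [1,0,0,0,0,0,0]

```text
time: 5.0
tool_pos: [0.6094, 0.0169, 0.1223]
tool_rot: [0.707, -0.707, -0.007, -0.008]
contact_force: [28.3, 2.1, -16.4]
gripper_width: 0.001
```

Request:
apply_moves:
  moves:
    - [1,12,0,0,0,0,0]
    - [1,24,0,0,0,0,0]
    - [1,0,-45,0,0,0,0]
    - [1,0,-45,0,0,0,0]
    - [1,0,-40,0,0,0,0]
    - [1,-22.1,0,-38.8,0,0,0]
    - [1,-22.1,0,-38.8,0,0,0]
    - [1,-22.1,0,-38.8,0,0,0]
    - [1,-22.1,0,-38.8,0,0,0]
    - [1,-22.1,0,-38.8,0,0,0]
    - [1,0,0,0,0,0,0]
    - [1,0,0,0,0,0,0]

```text
time: 6.2
tool_pos: [0.5273, -0.1779, 0.2512]
tool_rot: [0.707, -0.707, 0.001, -0.0]
contact_force: [-0.1, 0.1, -0.1]
gripper_width: -0.001
```

```bash
cat > two.py <<'E'
from h import *
import cv2,sys
a=cv2.resize(manip.grab_frame("top")[185:305,225:390],None,fx=2.7,fy=2.7,interpolation=2)
b=cv2.resize(manip.grab_frame("side")[145:335,235:385],None,fx=2.3,fy=2.3,interpolation=2)
h=max(a.shape[0],b.shape[0])
p=lambda i:cv2.copyMakeBorder(i,0,h-i.shape[0],0,0,0)
cv2.imwrite(sys.argv[1],np.hstack([p(a),p(b)]))
s=manip.state(); print(s["tool_pos"],s["contact_force"])
E
python3 two.py pics/p6.png
```

```text
[ 0.52807154 -0.1765316   0.25119878] [ 0.90727837 -0.15666622  0.25748977]
```

View pics/p6.png

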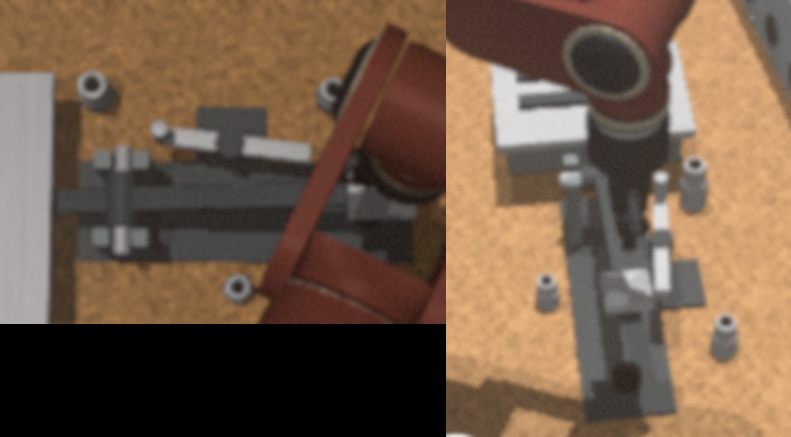

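The stop now lies beside the lever: in the top crop the pin is at (161,130) and the inner arm's end at (309,152), which is about 1.42–1.45 rad. Nothing else has been disturbed, so I press next.

Request:
apply_moves:
  moves:
    - [1,0,30,0,0,0,0]
    - [1,0,20,0,0,0,0]
    - [1,0,8,0,0,0,0]
    - [1,0,8,0,0,0,0]
    - [1,0,8,0,0,0,0]
    - [1,0,8,0,0,0,0]
    - [1,0,0,0,0,0,0]

```text
time: 7.0
tool_pos: [0.5284, -0.1774, 0.1694]
tool_rot: [-0.707, 0.707, 0.001, 0.0]
contact_force: [1.3, -1.5, 2.6]
gripper_width: -0.004
```

Request:
apply_moves:
  moves:
    - [1,0,8,0,0,0,0]
    - [1,0,8,0,0,0,0]
    - [1,0,8,0,0,0,0]
    - [1,0,8,0,0,0,0]
    - [1,0,8,0,0,0,0]
    - [1,0,8,0,0,0,0]
    - [1,0,8,0,0,0,0]
    - [1,0,6,0,0,0,0]
    - [1,0,6,0,0,0,0]
    - [1,0,6,0,0,0,0]
    - [1,0,6,0,0,0,0]
    - [1,0,0,0,0,0,0]

```text
time: 8.2
tool_pos: [0.5281, -0.1776, 0.089]
tool_rot: [-0.707, 0.707, 0.0, 0.0]
contact_force: [1.1, -3.8, 3.1]
gripper_width: 0.0
```

Request:
apply_moves:
  moves:
    - [1,0,5,0,0,0,0]
    - [1,0,4,0,0,0,0]
    - [1,0,3,0,0,0,0]
    - [1,0,0,0,0,0,0]

```text
time: 8.6
tool_pos: [0.5281, -0.1766, 0.0772]
tool_rot: [0.708, -0.707, -0.0, -0.0]
contact_force: [1.2, -0.3, 3.8]
gripper_width: 0.001
```

Request:
apply_moves:
  moves:
    - [1,0,3,0,0,0,0]
    - [1,0,0,0,0,0,0]

```text
time: 8.8
tool_pos: [0.5282, -0.1765, 0.0749]
tool_rot: [0.708, -0.706, -0.0, -0.0]
contact_force: [-0.3, 2.6, 5.9]
gripper_width: 0.002
```

Request:
apply_moves:
  moves:
    - [1,0,2,0,0,0,0]
    - [1,0,0,0,0,0,0]

```text
time: 9.0
tool_pos: [0.5284, -0.1764, 0.0745]
tool_rot: [0.708, -0.706, -0.0, 0.0]
contact_force: [-3.2, 3.9, 15.5]
gripper_width: -0.006
```

Request:
apply_moves:
  moves:
    - [1,0,1,0,0,0,0]
    - [1,0,0,0,0,0,0]
    - [1,0,0,0,0,0,0]

```text
time: 9.3
tool_pos: [0.5285, -0.1764, 0.0744]
tool_rot: [0.708, -0.706, -0.0, 0.0]
contact_force: [-5.0, 5.5, 18.9]
gripper_width: 0.002
```

```bash
python3 two.py pics/p7.png
```

```text
[ 0.52852217 -0.17643175  0.07436467] [-5.53063307  5.00833441 19.22726323]
```

View pics/p7.png

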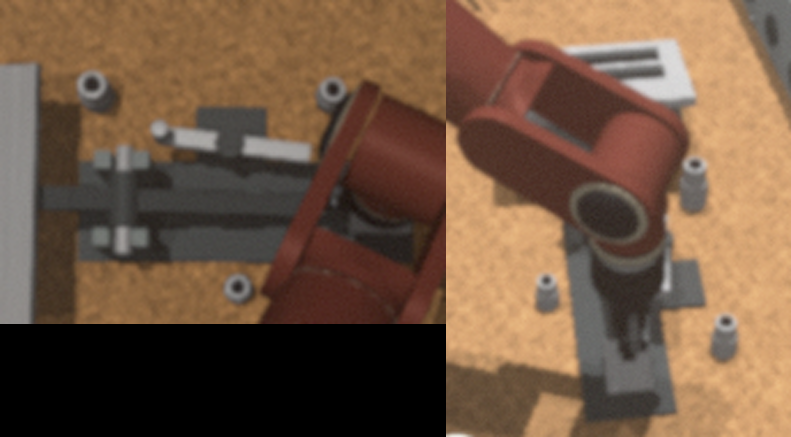

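The lid's lip has swung up: its edge moved from column 52 to 38 in the top crop. The lever is down on its stop, the cross pin is still in the cheeks at (122,200), and the safety stop and sockets have not moved.

```bash
python3 -c "
from plant import manip
print(manip.state()['contact_force'],manip.job_done())"
```

```text
the job is handed in; nothing more can be done
[-5.53063307  5.00833441 19.22726323] None
```

The tank lid is open, and I handed the job in at about 9.4 s with the arm still holding the lever down. No check failed or disagreed.

- **Safety stop:** I pushed the pin round with the shut fingertips until it met its end stop. The force rose to about 33 N there without further movement. The picture then showed the arm lying beside the lever, at about 1.42–1.45 rad.
- **Lever:** I pressed the pad straight down with 3–6 N until it landed on the rubber stop. The fingertips were then at about z 55 mm, close to the expected 53 mm. It is held there with about 19 N.
- **Last picture:** The lid's lip is raised, the lever's cross pin is still in its cheeks, and the stop is still clear. The sockets have not moved. The wrench, driver, jar and bearing were outside the last picture's crops, and the arm did not work near them.

I judged the lid open from its edge shifting in the top view and from the lever's height. I did not measure its angle directly.

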